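# Screw the battery cap back onto the tester

### The arm

A 6-joint arm with a two-finger parallel gripper is mounted at the origin on the work surface. World frame = base frame: x ahead of the robot, y to its left, z up, the work surface at z = 0. Lengths are in m, angles in degrees, forces in N, time in s.
With the tool pointing down it reaches from about 0.4 to 0.825 m from the base axis. Payload 7 kg.
Tool frame: the origin (TCP) lies midway between the tips of the shut fingers; the grasp point (between the pads) lies 19 mm behind it; z points along the fingers, y is the line along which they close (so a half turn about z gives the same grasp; the last joint's range is limited). The gripper opens to 88 mm and grips with 3 to 60 N. Pads are 19 mm wide; open, the fingers measure 130 mm over their backs; the gripper's body (78 mm by 193 mm) begins 47 mm behind the grasp point.
Start: joints at [81.996, 20.546, 0.682, 0, -70.136, -16.507], TCP at [0.28, 0.614, 0.198] pointing down, gripper open.
Joint ranges: [-176.03, 176.03], [-82.01, 121.73], [-58.28, 71.71], [-173.87, 95.51], [-174.79, -0.11], [-173.66, 173.66]. Speed limits (degrees/s): [136.94, 136.94, 172.46, 180, 180, 180].

### API

Orientations are given as [roll, pitch, yaw] about the fixed x, y, z axes, in that order (R = Rz(yaw) Ry(pitch) Rx(roll)).
In Python, from plant import ctrl gives the robot as it stands. The module is installed in compiled form; this text tells all that it offers.
- The arm moves only by the tool send_rows, never from a script. Its argument "plan" is a list that holds one entry, the list of rows, each a list of 6 numbers: the shift along the tool's x, y, z in shares of 50 cm (1.0 is 50 cm), then the turn, a rotation vector about the tool's x, y, z in normalised numbers (1 is 180 degrees). A call has 1 to 8 rows; each row is the pose to reach, as a shift and turn from the pose commanded when the call began, along the tool's axes at that moment; what a row does not reach only later rows make up. A row lasts 1/12 s, in which the tool goes at most 41.7 mm and 7.16 degrees, less where a joint would pass 70% of its speed; a pose out of reach is approached as far as the arm can. No shift or turn number may pass 1 either way. A call with a gripper value outside its range is refused whole. "fingers" is the opening, from 0 (shut) to 1 (fully open), set as the call begins (left out, the last holds). The fingers move at their own pace and stop on an object; the grip force is fixed at half the most. Time passes only in rows, so rows that repeat a pose let the fingers close. It gives the time, the measured TCP pose, the force, the opening and the grip force at its end, in the units of the state.
- ctrl.get_obs(): the state, without advancing time (a new reading comes with each control period).
- ctrl.snapshot(name): name is "scene" or "top" or "wrist"; returns a dict with "img" (480x640x3 uint8, red, green, blue), "K" (3x3 intrinsics, pixels), "pose" (4x4, takes a point from camera to world coordinates). Camera axes: x right, y down, z forward; pixel columns grow to the right and rows downward; lengths in m; the calibration is good to about 2 mm. A picture is of the moment at which its call begins. There is no depth.
- ctrl.close_job(): hands the job in; it is judged then, once.
The state is a dict: "clock": time; "joint_pos": joint angles; "qvel": joint speeds; "tau": joint torques, N m; "tool_pos": TCP position; "orientation": TCP orientation; "force": force on the tool from outside, world axes, zero at the start; "moment": the same for the moment, N m; "opening": finger opening in m; "gripper_force": force on a finger pad.
Only numpy, scipy, OpenCV 4.12 (cv2) and the standard library are available. Lean on these libraries where they do the work, as an engineer would, in place of code of your own. Each camera call takes 0.05 s, during which the arm holds its last target. There are 200 camera calls.

### The job

Put the battery cap back on the tester: set it on the battery neck, turn it gently backward (counter-clockwise) until you feel it drop into the thread start, then screw it clockwise against the battery spring, fully home to its stop. Never force the thread, and do not disturb the other things on the bench.

Things in the scene. Friction and masses are not known exactly. Their poses are not given: they have to be found in the camera images.
- cap: Loose grey plastic battery cap standing on the bench, skirt down: 57 mm wide, 22 mm high, and on top a finger bar 44 long, 14 thick, 20 mm tall (42 mm in all). 70 g. Origin: centre of its underside; z up, x along the bar. Inside the skirt four rounded thread lugs, 6 mm long, 90 deg apart, 1 to 5 mm above the underside; inner top 18 mm up.
- tester: Portable tester, heavy, does not move: grey case 170 x 200 x 75 mm, panel up, with meter window, switch (16 mm high), two posts and the round battery neck. Origin: centre of its underside. Its threads are spoilt if cap and tester press on each other with over 60 N (all contacts added up); 8 N on the cap is plenty, and the home stop is plain at 0.2 N m.
- neck_rim (a point): Centre of the battery neck's rim, 103 mm above the bench, axis upright (its yaw is the tester's). Underside of the cap below the rim: 6 mm lying on the threads next to a start, 9.5 mm at their low ends, 15 mm when dropped into a start, 17 mm fully home. The spring cell stands 5 mm proud of the rim and lifts, with 3 to 5 N, a cap not under the threads.
- neck_foot (a point): Foot of the neck, 28 mm under the rim. Neck 39 mm wide, top tapered, 48 over four equal right-hand threads. Each, going clockwise from above: a 30 deg open start, a 52 deg thread sinking 3.5 mm, a stop rib. The rib also stops a cap on top of the threads from going clockwise, so starts are found counter-clockwise, within 90 deg. Off a rib top it falls just 3 mm. Where the starts lie varies.
- spool: Bystander: spool of solder standing on the bench, 60 mm wide, 40 mm high. Origin: centre of its underside.
- tin: Bystander: round flux tin, bare metal, 60 mm wide, 31 mm high. Origin: centre of its underside.
- driver: Bystander: screwdriver with a blue handle, 190 mm long, lying on the bench.
There are look-alikes about, which are no part of the job. Leave any purple look-alike of the cap alone.

How it is judged (in metres and radians):
At the end, for the whole second after the job is handed in: The cap sits level on the neck, centred within 3 mm, screwed home: its underside at least 16.2 mm below the neck's rim (17 mm at the stop), at rest and let go (z of cap in the frame of neck_rim below -0.0162 m and horizontal distance between cap and neck_rim below 0.003 m and angle between cap's own z axis and vertical below 0.06 rad and linear speed of cap below 0.01 m/s); the robot touches nothing.
It fails at once if the cap and the tester press on each other with more than 60 N (contact force between cap and tester above 60 N).
It fails at once if the spool, the tin or the screwdriver is shifted by more than 30 mm (distance of any of spool, tin, driver from where it was at the start of the episode above 0.03 m).
It also fails if it takes over 67 s, if anything falls off the work surface, if the arm or the gripper's body presses on something with over 40 N, if the wrist force passes 120 N, or if a joint passes its speed limit or range.

## Working session

There is one attempt and no reset: what is moved stays moved. The work goes in short steps, Python scripts to look and compute and a tool call to move; the robot and the scene stay as the last step left them, time stands still between calls to the robot, and variables do not carry over. Pictures are saved under pics/ and viewed, at most 10 in all, crops included, and the job is handed in when it is done.

Besides the shell and the picture viewer there is one more tool, called after "Call:" as a command line: name --argument value ..., lists and objects as JSON in quotes. send_rows: Moves the arm, as the interface text tells. Its arguments: {"type":"object","properties":{"plan":{"type":"array","items":{"type":"array","items":{"type":"array","items":{"type":"number"}}}},"fingers":{"type":"number"}},"required":["plan"]}

```bash
mkdir -p pics
python3 - <<'E'
from plant import ctrl
import cv2,pickle
D={}
for n in ["scene","top","wrist"]:
    s=ctrl.snapshot(n);D[n]=s
    cv2.imwrite(f"pics/{n}0.png",s["img"][:,:,::-1]);print(n,s["K"].round(1).tolist(),s["pose"].round(3).tolist())
pickle.dump(D,open("d0.pkl","wb"))
print(ctrl.get_obs())
E
```

```text
scene [[538.1, 0.0, 311.2], [0.0, 538.1, 246.1], [0.0, 0.0, 1.0]] [[-0.833, 0.287, -0.472, 1.038], [0.552, 0.46, -0.695, 0.568], [0.018, -0.84, -0.542, 0.607], [0.0, 0.0, 0.0, 1.0]]
top [[454.3, 0.0, 322.7], [0.0, 454.3, 233.3], [0.0, 0.0, 1.0]] [[0.001, -0.994, 0.107, 0.515], [-1.0, -0.0, 0.009, -0.106], [-0.009, -0.107, -0.994, 0.976], [0.0, 0.0, 0.0, 1.0]]
wrist [[385.8, 0.0, 316.4], [0.0, 385.8, 242.9], [0.0, 0.0, 1.0]] [[-0.415, -0.88, -0.231, 0.343], [-0.91, 0.402, 0.103, 0.585], [0.002, 0.253, -0.967, 0.384], [0.0, 0.0, 0.0, 1.0]]
{'clock': 0.15, 'joint_pos': array([ 8.19980616e+01,  2.05821264e+01,  6.47656697e-01, -1.22072742e-02,
       -7.01355456e+01, -1.65062865e+01]), 'qvel': array([-0.00884571, -0.08240336,  0.17390819,  0.10866181, -0.03506735,
       -0.03481666]), 'tau': array([-1.51862885e-03, -5.83276320e+01,  2.93290955e+01,  7.00120166e+00,
        8.81320186e-03, -1.12306404e-04]), 'tool_pos': array([0.27989124, 0.61381791, 0.19735813]), 'orientation': array([ 1.79929609e+02, -8.88998409e-03, -2.45123745e+01]), 'force': array([-0.74613841,  0.74778595,  0.11388627]), 'moment': array([0.07297328, 0.00012351, 0.06592548]), 'gripper_force': 0.0, 'opening': 0.08759283788295351}
```

View pics/top0.png

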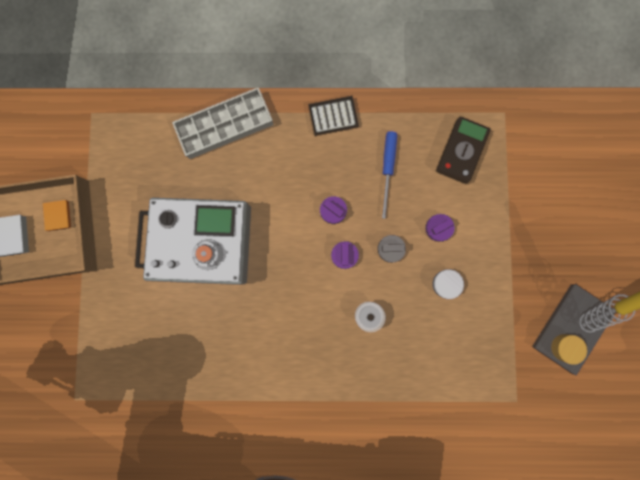

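View pics/scene0.png

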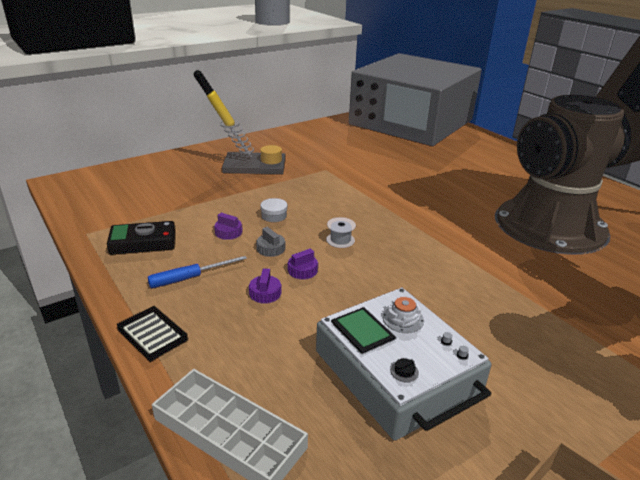

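Top view: the grey cap is at about (392,249), its bar roughly along the columns, and the neck is at about (207,254). The purple look-alikes are at (334,210), (346,255) and (440,228), the tin at (449,284), the spool at (370,317). Next I'll zoom in to measure.

```bash
cat > h.py <<'E'
import numpy as np,cv2
def ray(s,u,v,z):
    d=s["pose"][:3,:3]@np.linalg.inv(s["K"])@[u,v,1];o=s["pose"][:3,3]
    return o+d*(z-o[2])/d[2]
def proj(s,p):
    q=s["K"]@(s["pose"][:3,:3].T@(np.array(p)-s["pose"][:3,3]));return q[:2]/q[2]
E
python3 - <<'E'
import pickle,cv2,numpy as np
from h import *
D=pickle.load(open("d0.pkl","rb"));t=D["top"];s=D["scene"]
print("cap",ray(t,392,248,.03),"neck",ray(t,207,254,.105))
print("cap sc",ray(s,270,238,.03),"neck sc",ray(s,404,306,.105))
for n,p in dict(sp1=(334,210),p2=(346,255),p3=(440,228),tin=(449,284),spool=(370,317)).items(): print(n,ray(t,*p,.03))
a=cv2.resize(t["img"][218:280,352:432],None,fx=5,fy=5,interpolation=cv2.INTER_CUBIC)
b=cv2.resize(t["img"][223:285,167:247],None,fx=5,fy=5,interpolation=cv2.INTER_CUBIC)
c=cv2.resize(s["img"][213:275,230:310],None,fx=5,fy=5,interpolation=cv2.INTER_CUBIC)[:290]
d=cv2.resize(s["img"][280:342,364:444],None,fx=5,fy=5,interpolation=cv2.INTER_CUBIC)[:290]
cv2.imwrite("pics/z.png",np.vstack([np.hstack([a,b]),np.hstack([c,d])])[:600,:,::-1])
E
```

```text
cap [ 0.58565718 -0.24168042  0.03      ] neck [0.56834347 0.12438246 0.105     ]
cap sc [ 0.58958202 -0.24011635  0.03      ] neck sc [0.57469749 0.13333511 0.105     ]
sp1 [ 0.66574136 -0.12100602  0.03      ]
p2 [ 0.57101048 -0.1458336   0.03      ]
p3 [ 0.62761689 -0.34255346  0.03      ]
tin [ 0.51126015 -0.35801803  0.03      ]
spool [ 0.44381723 -0.19447736  0.03      ]
```

View pics/z.png

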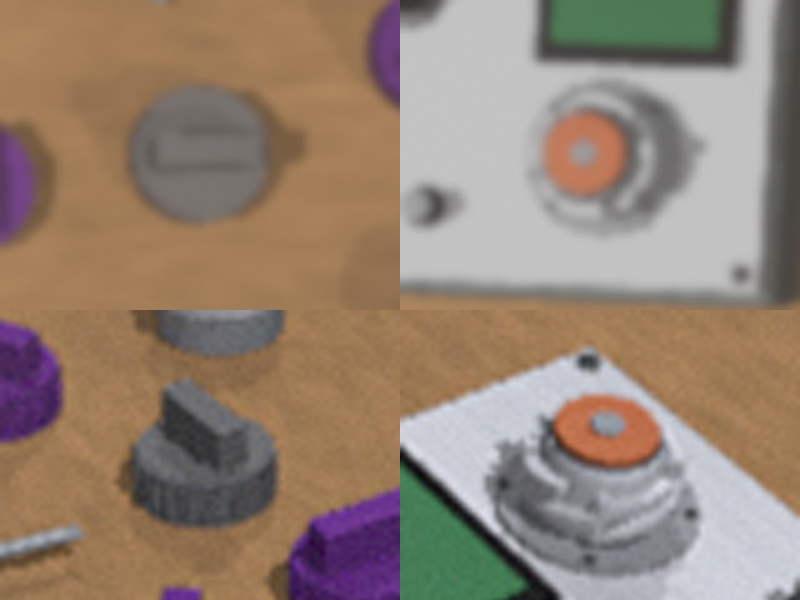

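```bash
cat >> h.py <<'E'
from scipy.spatial.transform import Rotation as Ro
def goal(ctrl,x,y,z,yaw,o=None):
    if o is None:
        o=ctrl.get_obs();o=(o["tool_pos"],o["orientation"])
    R=Ro.from_euler("xyz",o[1],degrees=True)
    G=Ro.from_euler("xyz",[180,0,yaw],degrees=True)
    print("shift cm",(R.inv().apply(np.array([x,y,z])-o[0])*100).round(2),"rot",(R.inv()*G).as_rotvec(degrees=True).round(2))
E
python3 - <<'E'
import pickle
from h import *
D=pickle.load(open("d0.pkl","rb"));t=D["top"];s=D["scene"]
print("cap",ray(t,392,248.6,.022),ray(t,393,248,.042),"neck",ray(t,203.6,253.6,.109))
print("cap sc",ray(s,230+204/5,213+117/5,.042),"neck sc",ray(s,364+207/5,280+114/5,.109))
goal(None,.586,-.241,.2,-90,([.28,.614,.198],[180,0,-24.512]))
E
```

```text
cap [ 0.58499089 -0.24281206  0.022     ] [ 0.58476289 -0.24200828  0.042     ] neck [0.5688612 0.1298672 0.109    ]
cap sc [ 0.5945762  -0.22766598  0.042     ] neck sc [0.57162262 0.13230207 0.109     ]
shift cm [63.31 65.1  -0.2 ] rot [ 0.   -0.   65.49]
```

Units first: shifts go in shares of 50 cm and turns go in shares of 180 degrees. So 22.6 cm / 50 = 0.452, 22 cm / 50 = 0.44.

Call:
send_rows --plan '[[[0.44,0.452,0,0,0,0],[0.44,0.452,0,0,0,0],[0.44,0.452,0,0,0,0],[0.44,0.452,0,0,0,0],[0.44,0.452,0,0,0,0],[0.44,0.452,0,0,0,0],[0.44,0.452,0,0,0,0],[0.44,0.452,0,0,0,0]]]'

```text
clock: 0.82
tool_pos: [0.3866, 0.3136, 0.1981]
orientation: [180.0, 0.0, -24.6]
force: [0.1, 0.2, -0.2]
opening: 0.0876
gripper_force: 0.0
```

Scaled: 22.6 cm / 50 = 0.452, 22 cm / 50 = 0.44.

Call:
send_rows --plan '[[[0.44,0.452,0,0,0,0],[0.44,0.452,0,0,0,0],[0.44,0.452,0,0,0,0],[0.44,0.452,0,0,0,0],[0.44,0.452,0,0,0,0],[0.44,0.452,0,0,0,0],[0.44,0.452,0,0,0,0],[0.44,0.452,0,0,0,0]]]'

```text
clock: 1.48
tool_pos: [0.4932, 0.0171, 0.1981]
orientation: [180.0, -0.0, -24.6]
force: [0.0, 0.5, -0.2]
opening: 0.0876
gripper_force: 0.0
```

Scaled: 19.9 cm / 50 = 0.398, 19.3 cm / 50 = 0.386, 55 degrees / 180 = 0.3056.

Call:
send_rows --plan '[[[0.386,0.398,0,0,0,0.3056],[0.386,0.398,0,0,0,0.3056],[0.386,0.398,0,0,0,0.3056],[0.386,0.398,0,0,0,0.3056],[0.386,0.398,0,0,0,0.3056],[0.386,0.398,0,0,0,0.3056],[0.386,0.398,0,0,0,0.3056],[0.386,0.398,0,0,0,0.3056]]]'

```text
clock: 2.15
tool_pos: [0.5865, -0.2454, 0.1965]
orientation: [179.9, -0.0, -80.1]
force: [0.5, 0.7, -0.1]
opening: 0.0877
gripper_force: 0.0
```

Scaled: 10.5 degrees / 180 = 0.0583.

Call:
send_rows --plan '[[[0,0,0,0,0,0.0583],[0,0,0,0,0,0.0583],[0,0,0,0,0,0.0583],[0,0,0,0,0,0.0583]]]'

```text
clock: 2.48
tool_pos: [0.5858, -0.2408, 0.1978]
orientation: [180.0, 0.0, -89.9]
force: [-0.4, 0.1, -0.5]
opening: 0.0877
gripper_force: 0.0
```

Run:
```python
from plant import ctrl
import pickle
from h import *
s=ctrl.snapshot("wrist");pickle.dump(s,open("w1.pkl","wb"));cv2.imwrite("pics/w1.png",s["img"][:,:,::-1])
o=ctrl.get_obs();print(o["clock"],o["tool_pos"],o["orientation"],o["joint_pos"],o["force"])
for p in [(.585,-.242,.042),(.585,-.242,.022),(.585,-.22,.042)]:print(proj(s,p))
```

```text
2.5333 [ 0.58582537 -0.24070572  0.19793798] [ 1.79986205e+02  3.84062754e-03 -8.98651781e+01] [-4.71077802e+00  1.66776259e+01 -4.91480558e+00 -2.86221649e-03
 -6.84216388e+01  4.84665334e+00] [ 0.25098102 -0.4660539   0.7107454 ]
[318.7770536  219.22624741]
[318.6508254 215.1638552]
[318.68512524 242.75823688]
```

View pics/w1.png

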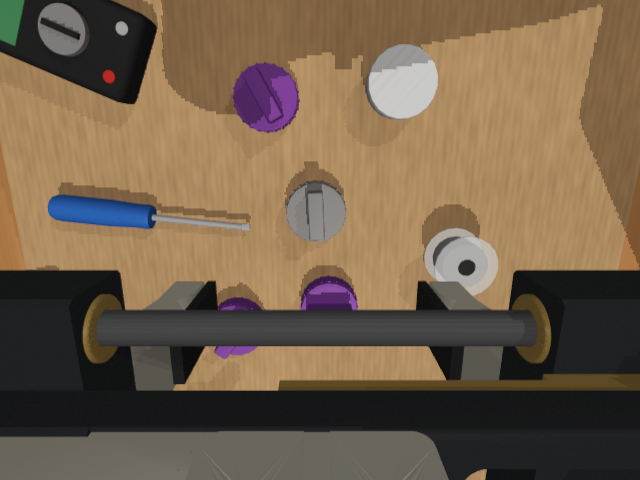

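The wrist view shows the grey cap at (316,211) with its bar nearly vertical: bar top from about (315,192) to (317,241). The purple caps at (328,295) and (240,325) lie beyond the fingers. I'll localise it exactly.

Run:
```python
import pickle
from h import *
s=pickle.load(open("w1.pkl","rb"));im=s["img"]
print(s["pose"][:3,3])
for p in [(315,192),(317,241),(308,192),(322,192),(309,241),(325,241)]:print(p,ray(s,*p,.042))
hsv=cv2.cvtColor(im,cv2.COLOR_RGB2HSV);roi=hsv[170:255,275:360]
m=(roi[...,1]<45).astype(np.uint8);n,l,st,c=cv2.connectedComponentsWithStats(m);k=1+st[1:,4].argmax();print(st[k]+[275,170,0,0,0],c[k]+[275,170])
x,y,w,h,_=st[k];u=275+x+w/2
print("skirt sil mid",ray(s,u,170+y+h/2,.011))
cv2.imwrite("pics/w1z.png",cv2.resize(im[170:255,270:365],None,fx=7,fy=7,interpolation=cv2.INTER_CUBIC)[:,:,::-1])
```

```text
[ 0.58732657 -0.30966341  0.38501718]
(315, 192) [ 0.58844982 -0.26659855  0.042     ]
(317, 241) [ 0.58655299 -0.22166451  0.042     ]
(308, 192) [ 0.59466824 -0.26658442  0.042     ]
(322, 192) [ 0.58223139 -0.26661269  0.042     ]
(309, 241) [ 0.59389573 -0.22164789  0.042     ]
(325, 241) [ 0.57921022 -0.22168113  0.042     ]
[ 286  181   61   61 2814] [315.60234542 211.05401564]
skirt sil mid [ 0.58705355 -0.24359231  0.011     ]
```

View pics/w1z.png

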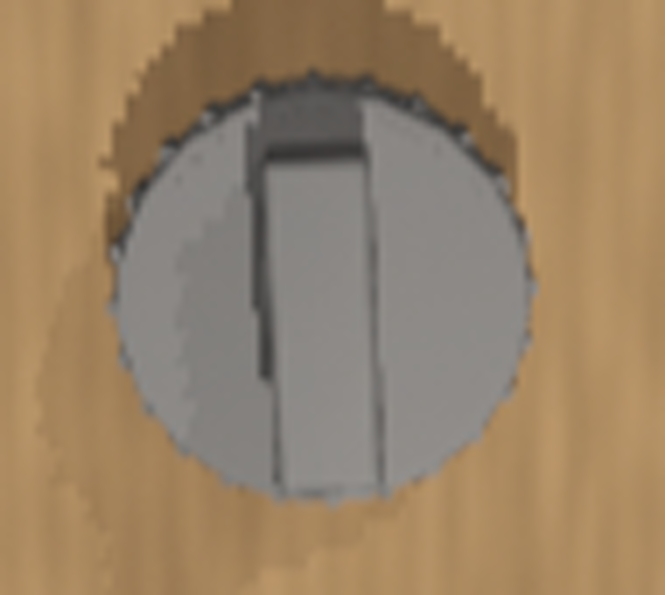

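The bar is centred at (0.587, -0.2445), 44 mm long as expected, and the grasp yaw is -87.

Run:
```python
from plant import ctrl
from h import *
goal(ctrl,.587,-.2445,.026,-87)
```

```text
shift cm [ 0.38 -0.12 17.19] rot [ 0.01  0.   -2.87]
```

Scaled: 17.2 cm / 50 = 0.344, 0.38 cm / 50 = 0.0076, -2.9 degrees / 180 = -0.0161.

Call:
send_rows --plan '[[[0.0076,-0.0024,0.08,0,0,-0.0161],[0.0076,-0.0024,0.16,0,0,-0.0161],[0.0076,-0.0024,0.24,0,0,-0.0161],[0.0076,-0.0024,0.3,0,0,-0.0161],[0.0076,-0.0024,0.33,0,0,-0.0161],[0.0076,-0.0024,0.344,0,0,-0.0161],[0.0076,-0.0024,0.344,0,0,-0.0161],[0.0076,-0.0024,0.344,0,0,-0.0161]]]'

```text
clock: 3.2
tool_pos: [0.5878, -0.2446, 0.0269]
orientation: [-180.0, -0.0, -87.0]
force: [0.5, -0.2, 1.0]
opening: 0.0874
gripper_force: 0.0
```

Call:
send_rows --plan '[[[0,0,0,0,0,0],[0,0,0,0,0,0],[0,0,0,0,0,0],[0,0,0,0,0,0],[0,0,0,0,0,0],[0,0,0,0,0,0],[0,0,0,0,0,0],[0,0,0,0,0,0]]]' --fingers 0

```text
clock: 3.87
tool_pos: [0.5871, -0.2446, 0.0261]
orientation: [180.0, -0.0, -87.1]
force: [-0.3, -0.8, 0.1]
opening: 0.0397
gripper_force: 0.0
```

Call:
send_rows --plan '[[[0,0,0,0,0,0],[0,0,0,0,0,0],[0,0,0,0,0,0],[0,0,0,0,0,0],[0,0,0,0,0,0],[0,0,0,0,0,0],[0,0,0,0,0,0],[0,0,0,0,0,0]]]'

```text
clock: 4.53
tool_pos: [0.5871, -0.2446, 0.0261]
orientation: [180.0, -0.0, -87.1]
force: [-0.8, 0.1, -0.8]
opening: 0.0004
gripper_force: 0.0
```

Scaled: -18 cm / 50 = -0.36, -14 cm / 50 = -0.28.

Call:
send_rows --plan '[[[0,0,-0.06,0,0,0],[0,0,-0.12,0,0,0],[0,0,-0.2,0,0,0],[0,0,-0.28,0,0,0],[0,0,-0.36,0,0,0],[0,0,-0.36,0,0,0],[0,0,-0.36,0,0,0]]]'

```text
clock: 5.12
tool_pos: [0.5887, -0.2449, 0.2095]
orientation: [-179.6, -0.1, -87.1]
force: [-0.7, 0.3, -0.3]
opening: 0.0004
gripper_force: 0.0
```

Run:
```python
from plant import ctrl
from h import *
goal(ctrl,.570,.131,.2,-87)
```

```text
shift cm [-3.764e+01 -2.000e-02  9.000e-01] rot [-0.35 -0.07 -0.1 ]
```

The fingers shut on nothing, so I need to look.

Call:
send_rows --plan '[[[0,0,0,0,0,0],[0,0,0,0,0,0],[0,0,0,0,0,0],[0,0,0,0,0,0]]]' --fingers 1

```text
clock: 5.45
tool_pos: [0.5866, -0.2445, 0.2047]
orientation: [179.9, 0.0, -87.1]
force: [0.3, 0.1, 0.1]
opening: 0.0218
gripper_force: 0.0
```

Run:
```python
from plant import ctrl
import pickle
from h import *
s=ctrl.snapshot("wrist");t=ctrl.snapshot("scene");pickle.dump((s,t),open("w2.pkl","wb"))
a=s["img"];b=t["img"]
cv2.imwrite("pics/w2.png",np.hstack([a[120:400,160:560],cv2.resize(b[160:300,150:350],None,fx=2,fy=2,interpolation=cv2.INTER_CUBIC)])[:,:,::-1])
o=ctrl.get_obs();print(o["tool_pos"],o["orientation"],o["opening"])
```

```text
[ 0.58686902 -0.24457415  0.20516836] [ 1.79916645e+02  1.10456172e-02 -8.71098933e+01] 0.029664455910060773
```

View pics/w2.png

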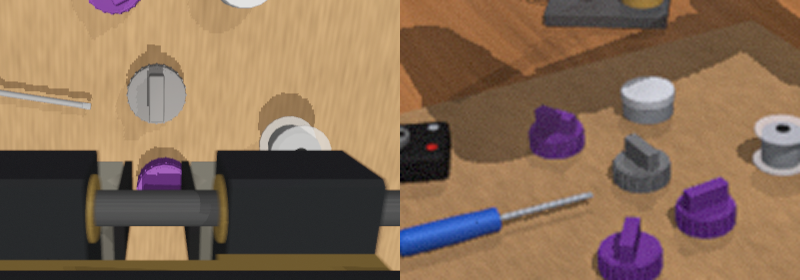

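Run:
```python
import pickle
from h import *
s,t=pickle.load(open("w2.pkl","rb"))
o=np.array([.5869,-.2446,.2052])
print("wrist tcp",proj(s,o),"grasp pt",proj(s,o+[0,0,.019]),"scene tcp",proj(t,o),proj(t,o+[0,0,.2]))
print(s["pose"].round(3))
cv2.imwrite("pics/sc2.png",t["img"][:,:,::-1])
# cap in scene
print("cap scene pred",proj(t,[.587,-.2445,.042]))
print("wrist pred",proj(s,[.587,-.2445,.042]), "seen",160+156,120+88)
```

```text
wrist tcp [318.47059876 280.44666781] grasp pt [318.7572522  294.62626027] scene tcp [267.82868312 156.2123685 ] [264.71631499  43.35706103]
[[-0.999 -0.049 -0.015  0.592]
 [-0.051  0.966  0.253 -0.313]
 [ 0.002  0.253 -0.967  0.392]
 [ 0.     0.     0.     1.   ]]
cap scene pred [269.88869131 231.61140265]
wrist pred [317.11369887 219.0560451 ] seen 316 208
```

View pics/sc2.png

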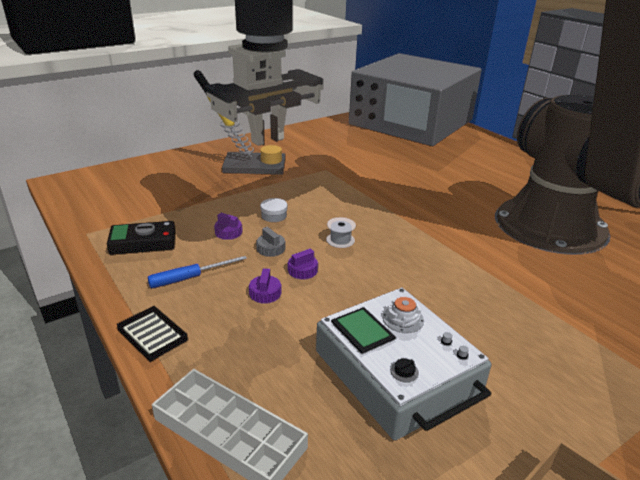

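The scene view shows the fingertips at about (267,141), where a TCP at that pose would appear at (268,156). That puts the real fingertips about 20 mm above the reported TCP, so they closed above the bar. The cap was not disturbed. I'll grasp about 16 mm lower. Open, the fingers clear the skirt, so this is safe.

Scaled: 12 cm / 50 = 0.24, 10 cm / 50 = 0.2.

Call:
send_rows --plan '[[[0,0,0.08,0,0,0],[0,0,0.16,0,0,0],[0,0,0.2,0,0,0],[0,0,0.24,0,0,0],[0,0,0.24,0,0,0],[0,0,0.24,0,0,0],[0,0,0.24,0,0,0],[0,0,0.24,0,0,0]]]' --fingers 1

```text
clock: 6.22
tool_pos: [0.5884, -0.2449, 0.0879]
orientation: [-179.9, -0.0, -87.1]
force: [-0.3, 0.7, 0.7]
opening: 0.0827
gripper_force: 0.0
```

Run:
```python
from plant import ctrl
from h import *
o=ctrl.get_obs();print(o["tool_pos"],o["opening"])
goal(ctrl,.587,-.2445,.010,-87)
```

```text
[ 0.58835805 -0.24488093  0.08788967] 0.08273103876415533
shift cm [-0.05  0.15  7.79] rot [-0.15 -0.05 -0.09]
```

Scaled: 7.6 cm / 50 = 0.152, 6.5 cm / 50 = 0.13.

Call:
send_rows --plan '[[[0,0,0.06,0,0,0],[0,0,0.1,0,0,0],[0,0,0.13,0,0,0],[0,0,0.152,0,0,0],[0,0,0.152,0,0,0],[0,0,0.152,0,0,0]]]'

```text
clock: 6.72
tool_pos: [0.5876, -0.2448, 0.0108]
orientation: [-180.0, -0.0, -87.1]
force: [0.8, -0.3, 1.1]
opening: 0.0874
gripper_force: 0.0
```

Call:
send_rows --plan '[[[0,0,0,0,0,0],[0,0,0,0,0,0],[0,0,0,0,0,0],[0,0,0,0,0,0],[0,0,0,0,0,0],[0,0,0,0,0,0],[0,0,0,0,0,0],[0,0,0,0,0,0]]]' --fingers 0

```text
clock: 7.38
tool_pos: [0.5871, -0.2446, 0.0101]
orientation: [180.0, 0.0, -87.1]
force: [-0.5, -0.1, -0.1]
opening: 0.0397
gripper_force: 0.0
```

Call:
send_rows --plan '[[[0,0,0,0,0,0],[0,0,0,0,0,0],[0,0,0,0,0,0],[0,0,0,0,0,0],[0,0,0,0,0,0],[0,0,0,0,0,0],[0,0,0,0,0,0]]]'

```text
clock: 7.97
tool_pos: [0.5871, -0.2446, 0.01]
orientation: [180.0, 0.0, -87.1]
force: [-0.4, -1.0, -0.2]
opening: 0.0132
gripper_force: 30.0
```

Gripped: opening 13 mm, force 30 N. The cap's underside should be 10 mm below the TCP. Next I lift and go just past the neck for a wrist look.

Scaled: -22 cm / 50 = -0.44, -21 cm / 50 = -0.42.

Call:
send_rows --plan '[[[0,0,-0.01,0,0,0],[0,0,-0.04,0,0,0],[0,0,-0.1,0,0,0],[0,0,-0.18,0,0,0],[0,0,-0.26,0,0,0],[0,0,-0.34,0,0,0],[0,0,-0.42,0,0,0],[0,0,-0.44,0,0,0]]]'

```text
clock: 8.63
tool_pos: [0.5898, -0.2458, 0.2385]
orientation: [-179.4, -0.2, -87.1]
force: [1.4, 0.3, 0.5]
opening: 0.0135
gripper_force: 30.0
```

Scaled: -29 cm / 50 = -0.58, -25 cm / 50 = -0.5.

Call:
send_rows --plan '[[[-0.04,0,0,0,0,0],[-0.1,0,0,0,0,0],[-0.18,0,0,0,0,0],[-0.26,0,0,0,0,0],[-0.34,0,0,0,0,0],[-0.42,0.002,0,0,0,0],[-0.5,0.004,0,0,0,0],[-0.58,0.006,0,0,0,0]]]'

```text
clock: 9.3
tool_pos: [0.5689, 0.0467, 0.2305]
orientation: [-180.0, 0.0, -87.1]
force: [0.9, 0.0, -1.0]
opening: 0.0132
gripper_force: 30.0
```

Scaled: -16.5 cm / 50 = -0.33, -15 cm / 50 = -0.3.

Call:
send_rows --plan '[[[-0.08,0,0,0,0,0],[-0.16,0,0,0,0,0],[-0.24,0,0,0,0,0],[-0.3,0,0,0,0,0],[-0.33,0,0,0,0,0],[-0.33,0,0,0,0,0],[-0.33,0,0,0,0,0],[-0.33,0,0,0,0,0]]]'

```text
clock: 9.97
tool_pos: [0.5611, 0.2089, 0.2301]
orientation: [180.0, -0.0, -87.1]
force: [0.8, -0.6, -0.7]
opening: 0.0129
gripper_force: 30.0
```

Run:
```python
from plant import ctrl
import pickle
from h import *
s=ctrl.snapshot("wrist");o=ctrl.get_obs();pickle.dump((s,o),open("w3.pkl","wb"));cv2.imwrite("pics/w3.png",s["img"][:,:,::-1])
print(o["clock"],o["tool_pos"],o["orientation"],o["opening"],o["gripper_force"],o["force"],o["moment"])
print(proj(s,[.57,.131,.108]),proj(s,o["tool_pos"]-[0,0,.010]))
```

```text
10.0167 [0.56118764 0.2085426  0.23017696] [ 1.79995648e+02 -7.78332663e-03 -8.71627044e+01] 0.013027277779021322 29.999596774578094 [-0.16864253 -0.70997935 -0.57343707] [ 0.01889135 -0.0154915   0.03785477]
[311.72900929 129.47371283] [318.76483721 273.36472196]
```

View pics/w3.png

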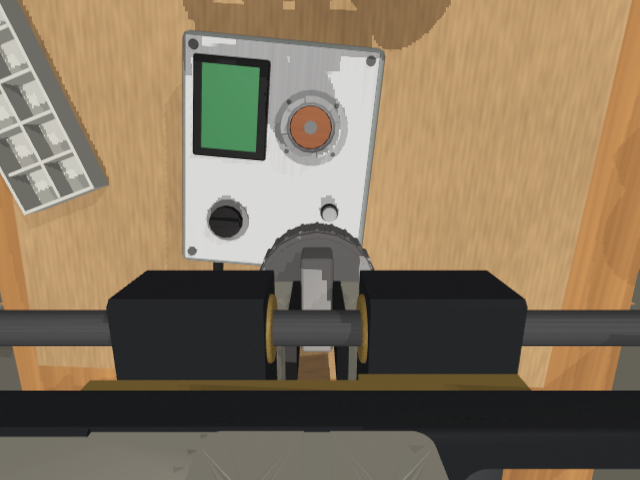

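The wrist view shows the neck with its orange cell at (311,128). The cap is held upright at (317,~270), ahead of the fingers.

Run:
```python
import pickle
from h import *
s,o=pickle.load(open("w3.pkl","rb"));im=s["img"]
hsv=cv2.cvtColor(im,cv2.COLOR_RGB2HSV)[80:180,260:360]
m=((hsv[...,1]>110)&((hsv[...,0]<14)|(hsv[...,0]>170))).astype(np.uint8)
n,l,st,c=cv2.connectedComponentsWithStats(m);k=1+st[1:,4].argmax();x,y,w,h,a=st[k]
u,v=260+x+w/2-.5,80+y+h/2-.5;print(u,v,w,h,a,c[k]+[260,80],"neck",ray(s,u,v,.108),"diam",w/385.8*.29)
# bright neck flange circle
t=o["tool_pos"];
for z in (.012,-.010): print("arc top pred",[proj(s,t+[0,-.0285,z]).round(1)],"sides",proj(s,t+[.0285,0,z]).round(1),proj(s,t+[-.0285,0,z]).round(1))
g=cv2.resize(im[75:275,215:415],None,fx=3,fy=3,interpolation=cv2.INTER_CUBIC);cv2.imwrite("pics/w3z.png",g[:,:,::-1])
```

```text
310.0 127.0 41 43 1216 [310.12993421 126.98766447] neck [0.57141345 0.12924468 0.108     ] diam 0.030819077242094345
arc top pred [array([322.2, 231. ])] sides [260.1 285.5] [377.7 291.1]
arc top pred [array([321.6, 221.6])] sides [265.9 270.8] [371.4 275.9]
```

View pics/w3z.png

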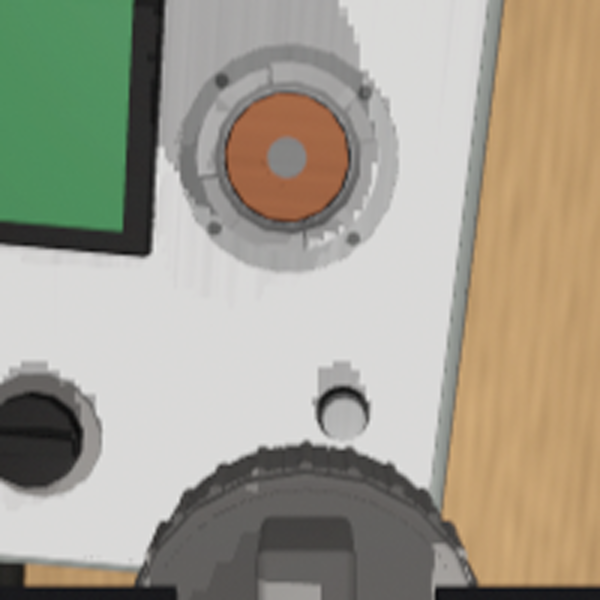

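Run:
```python
from plant import ctrl
from h import *
goal(ctrl,.5705,.1295,.118,-87)
```

```text
shift cm [ 7.94 -0.54 11.22] rot [ 0.   -0.01 -0.16]
```

Scaled: 8 cm / 50 = 0.16, 7.94 cm / 50 = 0.1588.

Call:
send_rows --plan '[[[0.04,-0.002,0,0,0,0],[0.1,-0.006,0,0,0,0],[0.14,-0.01,0,0,0,0],[0.1588,-0.0108,0,0,0,0],[0.1588,-0.0108,0.04,0,0,0],[0.1588,-0.0108,0.1,0,0,0],[0.1588,-0.0108,0.14,0,0,0],[0.1588,-0.0108,0.16,0,0,0]]]'

```text
clock: 10.68
tool_pos: [0.5691, 0.129, 0.1475]
orientation: [179.8, -0.1, -87.2]
force: [0.6, 0.3, -0.7]
opening: 0.0131
gripper_force: 30.0
```

Scaled: 3.2 cm / 50 = 0.064, 2.8 cm / 50 = 0.056.

Call:
send_rows --plan '[[[0,0,0.02,0,0,0],[0,0,0.04,0,0,0],[0,0,0.056,0,0,0],[0,0,0.064,0,0,0],[0,0,0.064,0,0,0],[0,0,0.064,0,0,0]]]'

```text
clock: 11.18
tool_pos: [0.5709, 0.1308, 0.1185]
orientation: [-180.0, 0.0, -87.1]
force: [0.1, 0.4, -0.8]
opening: 0.0129
gripper_force: 30.0
```

Run:
```python
from plant import ctrl
from h import *
o=ctrl.get_obs();print(o["clock"],o["tool_pos"],o["force"],o["moment"],o["joint_pos"])
goal(ctrl,.5705,.1295,.113,-87)
```

```text
11.1833 [0.57092248 0.13082109 0.11847447] [ 0.11468677  0.41121128 -0.8077101 ] [ 0.10178388 -0.08820918 -0.04021029] [ 3.20304039e+01  1.58562273e+01 -1.71501953e+01  1.57910253e-02
 -5.69636118e+01 -2.91346987e+01]
shift cm [0.13 0.05 0.55] rot [-0.03  0.   -0.1 ]
```

Call:
send_rows --plan '[[[0.0026,0.001,0.004,0,0,0],[0.0026,0.001,0.008,0,0,0],[0.0026,0.001,0.012,0,0,0],[0.0026,0.001,0.016,0,0,0],[0.0026,0.001,0.016,0,0,0],[0.0026,0.001,0.016,0,0,0]]]'

```text
clock: 11.68
tool_pos: [0.5701, 0.1293, 0.11]
orientation: [180.0, -0.0, -87.1]
force: [1.2, -0.6, -0.5]
opening: 0.0129
gripper_force: 30.0
```

Scaled: 0.2 cm / 50 = 0.004, 0.1 cm / 50 = 0.002.

Call:
send_rows --plan '[[[0,0,0.002,0,0,0],[0,0,0.004,0,0,0],[0,0,0.004,0,0,0]]]'

```text
clock: 11.93
tool_pos: [0.5701, 0.1293, 0.1079]
orientation: [180.0, -0.0, -87.1]
force: [-0.0, 0.6, -0.2]
opening: 0.013
gripper_force: 30.0
```

Underside is now 5 mm below the rim with no force, so it's well centred. I'll keep going gently.

Scaled: 0.15 cm / 50 = 0.003, 0.1 cm / 50 = 0.002.

Call:
send_rows --plan '[[[0,0,0.002,0,0,0],[0,0,0.003,0,0,0],[0,0,0.003,0,0,0]]]'

```text
clock: 12.18
tool_pos: [0.5701, 0.1293, 0.1064]
orientation: [180.0, -0.0, -87.1]
force: [-0.4, 0.1, -0.6]
opening: 0.0129
gripper_force: 30.0
```

Scaled: 0.15 cm / 50 = 0.003, 0.1 cm / 50 = 0.002.

Call:
send_rows --plan '[[[0,0,0.002,0,0,0],[0,0,0.003,0,0,0],[0,0,0.003,0,0,0]]]'

```text
clock: 12.43
tool_pos: [0.5705, 0.1293, 0.106]
orientation: [-179.9, -0.0, -87.1]
force: [-2.3, -0.2, 5.2]
opening: 0.0133
gripper_force: 30.0
```

Scaled: -9 degrees / 180 = -0.05.

Call:
send_rows --plan '[[[0,0,0,0,0,-0.0167],[0,0,0,0,0,-0.0333],[0,0,0,0,0,-0.05],[0,0,0,0,0,-0.05]]]'

```text
clock: 12.77
tool_pos: [0.5713, 0.1296, 0.1064]
orientation: [-179.8, 0.0, -77.9]
force: [-0.3, -0.2, 6.3]
opening: 0.0132
gripper_force: 30.0
```

Run:
```python
from plant import ctrl
o=ctrl.get_obs();print(o["clock"],o["tool_pos"],o["force"],o["moment"],o["orientation"])
```

```text
12.7667 [0.57131002 0.12959323 0.10641473] [-0.27576442 -0.15757322  6.31793443] [-0.04777     0.09317062  0.02687707] [-1.79849064e+02  1.79304175e-03 -7.78951426e+01]
```

Scaled: -12 degrees / 180 = -0.0667.

Call:
send_rows --plan '[[[0,0,0,0,0,-0.0167],[0,0,0,0,0,-0.0333],[0,0,0,0,0,-0.05],[0,0,0,0,0,-0.0667],[0,0,0,0,0,-0.0667]]]'

```text
clock: 13.18
tool_pos: [0.5702, 0.1294, 0.1051]
orientation: [-180.0, 0.0, -66.0]
force: [-0.3, -0.1, -0.3]
opening: 0.013
gripper_force: 30.0
```

Scaled: -9 degrees / 180 = -0.05.

Call:
send_rows --plan '[[[0,0,0,0,0,-0.0167],[0,0,0,0,0,-0.0333],[0,0,0,0,0,-0.05],[0,0,0,0,0,-0.05]]]'

```text
clock: 13.52
tool_pos: [0.5701, 0.1293, 0.105]
orientation: [180.0, 0.0, -57.1]
force: [0.5, -0.1, -1.0]
opening: 0.0134
gripper_force: 30.0
```

Force vanished near yaw -66: a start, or a rib drop. I'll turn back a little and lower to tell which.

Scaled: 0.2 cm / 50 = 0.004, 0.1 cm / 50 = 0.002, 7 degrees / 180 = 0.0389.

Call:
send_rows --plan '[[[0,0,0,0,0,0.0222],[0,0,0,0,0,0.0389],[0,0,0,0,0,0.0389],[0,0,0.002,0,0,0.0389],[0,0,0.004,0,0,0.0389],[0,0,0.004,0,0,0.0389]]]'

```text
clock: 14.02
tool_pos: [0.57, 0.1293, 0.1028]
orientation: [180.0, 0.0, -64.1]
force: [0.9, 0.1, -0.9]
opening: 0.0128
gripper_force: 30.0
```

Scaled: 0.15 cm / 50 = 0.003, 0.1 cm / 50 = 0.002.

Call:
send_rows --plan '[[[0,0,0.002,0,0,0],[0,0,0.003,0,0,0],[0,0,0.003,0,0,0]]]'

```text
clock: 14.27
tool_pos: [0.57, 0.1293, 0.1014]
orientation: [180.0, 0.0, -64.1]
force: [-0.2, -0.1, -1.1]
opening: 0.0132
gripper_force: 30.0
```

At 11.6 mm below the rim it's past the 9.5 mm thread ends, so this is a true start. Pressing down to 15 mm against the spring.

Scaled: 0.2 cm / 50 = 0.004, 0.1 cm / 50 = 0.002.

Call:
send_rows --plan '[[[0,0,0.002,0,0,0],[0,0,0.004,0,0,0],[0,0,0.004,0,0,0]]]'

```text
clock: 14.52
tool_pos: [0.5702, 0.1293, 0.0996]
orientation: [-180.0, -0.0, -64.1]
force: [0.1, -0.3, 2.4]
opening: 0.0127
gripper_force: 30.0
```

Scaled: 0.15 cm / 50 = 0.003, 0.1 cm / 50 = 0.002.

Call:
send_rows --plan '[[[0,0,0.002,0,0,0],[0,0,0.003,0,0,0],[0,0,0.003,0,0,0]]]'

```text
clock: 14.77
tool_pos: [0.5703, 0.1293, 0.0982]
orientation: [-180.0, -0.0, -64.1]
force: [-0.6, -1.0, 1.7]
opening: 0.0131
gripper_force: 30.0
```

Scaled: 0.08 cm / 50 = 0.0016, 0.05 cm / 50 = 0.001.

Call:
send_rows --plan '[[[0,0,0.001,0,0,0],[0,0,0.0016,0,0,0],[0,0,0.0016,0,0,0]]]'

```text
clock: 15.02
tool_pos: [0.5704, 0.1293, 0.0981]
orientation: [-180.0, -0.0, -64.1]
force: [-1.6, 0.1, 6.7]
opening: 0.0129
gripper_force: 30.0
```

Scaled: 0.02 cm / 50 = 0.0004, 12 degrees / 180 = 0.0667.

Call:
send_rows --plan '[[[0,0,0,0,0,0.0222],[0,0,0,0,0,0.0444],[0,0,0.0004,0,0,0.0667],[0,0,0.0004,0,0,0.0667]]]'

```text
clock: 15.35
tool_pos: [0.5705, 0.1295, 0.0974]
orientation: [-179.9, 0.0, -76.3]
force: [0.8, -0.1, 2.0]
opening: 0.013
gripper_force: 30.0
```

Run:
```python
from plant import ctrl
o=ctrl.get_obs();print(o["clock"],o["tool_pos"],o["force"],o["moment"],o["orientation"])
```

```text
15.35 [0.57052926 0.12947709 0.09738093] [ 0.756004   -0.07566428  2.04654251] [ 0.07411664 -0.06067601 -0.01355127] [-1.79949634e+02  3.29864828e-03 -7.62794823e+01]
```

Scaled: 0.08 cm / 50 = 0.0016, 0.05 cm / 50 = 0.001, 12 degrees / 180 = 0.0667.

Call:
send_rows --plan '[[[0,0,0.0006,0,0,0.0222],[0,0,0.001,0,0,0.0444],[0,0,0.0016,0,0,0.0667],[0,0,0.0016,0,0,0.0667]]]'

```text
clock: 15.68
tool_pos: [0.5705, 0.1294, 0.0966]
orientation: [-180.0, 0.0, -88.2]
force: [0.2, -0.9, 4.0]
opening: 0.0132
gripper_force: 30.0
```

Run:
```python
from plant import ctrl
o=ctrl.get_obs();print(o["clock"],o["tool_pos"],o["force"],o["moment"],o["orientation"])
```

```text
15.6833 [0.57053239 0.12942406 0.09657142] [ 0.20853398 -0.88432693  4.02458943] [ 0.01856805 -0.06351919  0.00485038] [-1.79954437e+02  1.03303408e-02 -8.81515220e+01]
```

Scaled: 0.06 cm / 50 = 0.0012, 0.04 cm / 50 = 0.0008, 12 degrees / 180 = 0.0667.

Call:
send_rows --plan '[[[0,0,0.0004,0,0,0.0222],[0,0,0.0008,0,0,0.0444],[0,0,0.0012,0,0,0.0667],[0,0,0.0012,0,0,0.0667]]]'

```text
clock: 16.02
tool_pos: [0.5704, 0.1294, 0.0958]
orientation: [-180.0, 0.0, -100.1]
force: [-0.1, 0.4, 2.9]
opening: 0.0128
gripper_force: 30.0
```

Run:
```python
from plant import ctrl
o=ctrl.get_obs();print(o["clock"],o["tool_pos"],o["force"],o["moment"],o["orientation"])
```

```text
16.0167 [0.57042543 0.12938697 0.09583596] [-0.0641816   0.36995363  2.89993031] [ 0.05594356 -0.17594202 -0.04547722] [-1.79971939e+02  1.41555845e-02 -1.00069255e+02]
```

Scaled: 0.02 cm / 50 = 0.0004, 8 degrees / 180 = 0.0444.

Call:
send_rows --plan '[[[0,0,0.0004,0,0,0.0167],[0,0,0.0004,0,0,0.0333],[0,0,0.0004,0,0,0.0444],[0,0,0.0004,0,0,0.0444]]]'

```text
clock: 16.35
tool_pos: [0.5703, 0.1293, 0.0955]
orientation: [-180.0, 0.0, -107.9]
force: [0.5, 0.1, 1.9]
opening: 0.0135
gripper_force: 30.0
```

Run:
```python
from plant import ctrl
o=ctrl.get_obs();print(o["clock"],o["tool_pos"],o["force"],o["moment"],o["orientation"])
```

```text
16.35 [0.57025518 0.12934981 0.09550437] [0.45415068 0.13010292 1.8744947 ] [ 0.08732482 -0.18853403  0.0101617 ] [-1.79990910e+02  7.73314767e-03 -1.07923118e+02]
```

Scaled: 8 degrees / 180 = 0.0444.

Call:
send_rows --plan '[[[0,0,0,0,0,0.0167],[0,0,0,0,0,0.0333],[0,0,0,0,0,0.0444],[0,0,0,0,0,0.0444]]]'

```text
clock: 16.68
tool_pos: [0.5701, 0.1293, 0.0954]
orientation: [180.0, 0.0, -115.9]
force: [0.0, -0.2, 2.3]
opening: 0.0128
gripper_force: 30.0
```

Run:
```python
from plant import ctrl
o=ctrl.get_obs();print(o["clock"],o["tool_pos"],o["force"],o["moment"],o["orientation"])
```

```text
16.6833 [0.57013748 0.12933849 0.09543834] [ 0.0349305  -0.22615594  2.33139196] [ 0.06537584 -0.0261383  -0.07030028] [ 1.79998244e+02  1.03383716e-03 -1.15940711e+02]
```

Scaled: 6 degrees / 180 = 0.0333.

Call:
send_rows --plan '[[[0,0,0,0,0,0.0111],[0,0,0,0,0,0.0222],[0,0,0,0,0,0.0333],[0,0,0,0,0,0.0333]]]'

```text
clock: 17.02
tool_pos: [0.57, 0.1293, 0.0954]
orientation: [180.0, -0.0, -121.9]
force: [-2.1, 0.5, 2.5]
opening: 0.0133
gripper_force: 30.1
```

Run:
```python
from plant import ctrl
o=ctrl.get_obs();print(o["clock"],o["tool_pos"],o["force"],o["moment"],o["orientation"])
```

```text
17.0167 [0.56995401 0.1293039  0.09543077] [-2.08055814  0.54444635  2.52647565] [0.12133557 0.26630695 0.1803512 ] [ 1.79986106e+02 -1.55183200e-02 -1.21938763e+02]
```

Scaled: 2 degrees / 180 = 0.0111.

Call:
send_rows --plan '[[[0,0,0,0,0,0.0056],[0,0,0,0,0,0.0111],[0,0,0,0,0,0.0111]]]'

```text
clock: 17.27
tool_pos: [0.5699, 0.1293, 0.0954]
orientation: [180.0, -0.0, -124.1]
force: [-1.0, 0.0, 3.5]
opening: 0.0129
gripper_force: 30.5
```

Run:
```python
from plant import ctrl
o=ctrl.get_obs();print(o["clock"],o["tool_pos"],o["force"],o["moment"],o["orientation"])
```

```text
17.2667 [0.56989252 0.12926645 0.09539849] [-1.00709281  0.03114692  3.54218228] [0.22526647 0.63205789 0.35045134] [ 1.79985165e+02 -2.49895219e-02 -1.24077171e+02]
```

The stop is plain at 0.35 N m. I'll ease off 2°, release, and retreat straight up.

Scaled: -2 degrees / 180 = -0.0111.

Call:
send_rows --plan '[[[0,0,0,0,0,-0.0111],[0,0,0,0,0,-0.0111]]]'

```text
clock: 17.43
tool_pos: [0.5699, 0.1293, 0.0953]
orientation: [180.0, -0.0, -122.0]
force: [-2.4, 0.1, 2.6]
opening: 0.0129
gripper_force: 30.1
```

Call:
send_rows --plan '[[[0,0,0,0,0,0],[0,0,0,0,0,0],[0,0,0,0,0,0],[0,0,0,0,0,0],[0,0,0,0,0,0],[0,0,0,0,0,0]]]' --fingers 0.6

```text
clock: 17.93
tool_pos: [0.5702, 0.1293, 0.0953]
orientation: [180.0, -0.0, -122.1]
force: [0.6, -0.2, -0.4]
opening: 0.0474
gripper_force: 0.0
```

Scaled: -12 cm / 50 = -0.24, -10 cm / 50 = -0.2.

Call:
send_rows --plan '[[[0,0,-0.02,0,0,0],[0,0,-0.06,0,0,0],[0,0,-0.12,0,0,0],[0,0,-0.2,0,0,0],[0,0,-0.24,0,0,0],[0,0,-0.24,0,0,0],[0,0,-0.24,0,0,0],[0,0,-0.24,0,0,0]]]'

```text
clock: 18.6
tool_pos: [0.5697, 0.1292, 0.2155]
orientation: [180.0, 0.0, -122.1]
force: [-0.7, -0.2, -0.6]
opening: 0.0525
gripper_force: 0.0
```

Run:
```python
from plant import ctrl
from h import *
s=ctrl.snapshot("wrist");t=ctrl.snapshot("scene")["img"]
cv2.imwrite("pics/w4.png",np.hstack([s["img"][80:380,120:520],cv2.resize(t[260:410,310:510],None,fx=2,fy=2,interpolation=cv2.INTER_CUBIC)])[:,:,::-1])
o=ctrl.get_obs();print(o["clock"],o["tool_pos"],o["force"])
for z in (.086+.042,): print(proj(s,[.5702,.1294,z]))
```

```text
18.7 [0.56946459 0.12900473 0.21449419] [-1.28606605  0.14136823 -0.67435711]
[318.2798617  238.12103984]
```

View pics/w4.png

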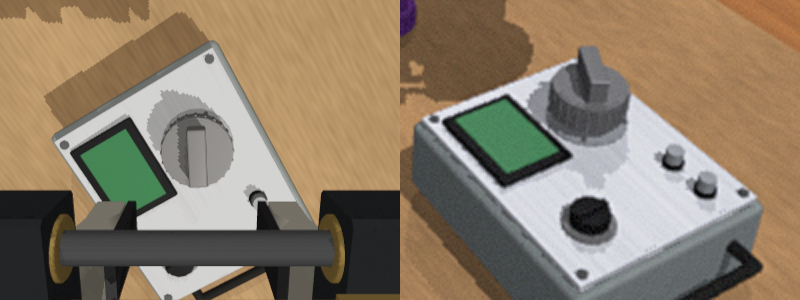

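The cap sits level on the neck with its bar at (196,156) in the crop, in line with the gripper. Torque, depth and turn all agree with fully home. Handing in.

```bash
python3 -c "
from plant import ctrl
print(ctrl.close_job())"
```

```text
the job is handed in; nothing more can be done
None
```

The cap is screwed home on the battery neck: I felt the stop at about 0.35 N m with the underside about 17 mm below the rim, let go, and handed the job in at about 19 s without seeing a verdict.

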